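Clamp the harmonica comb in its toggle fixture

TASK

Get the comb ready for riveting: with the fingertips, slide the flat-lying harmonica comb along the fixture until its end sits home against the stop block, then push the clamp's handle up and over its dead point until it snaps into lock and the rubber foot presses on the comb. Only push: do not lift the comb out of its guides, and leave the cover plate, the screwdriver and the oil bottle where they are. Finish with the hand clear.

Things in the scene. Friction and masses are not known exactly. Their poses are not given: they have to be found in the camera images.
- fixture: fixed aluminium clamping fixture; base plate 165 x 135 mm (x -85 to +80, y -40 to +95 mm), top 18 mm above the bench. Origin on the bench under the middle of the comb's home place. Own x = direction in which the comb slides (roughly away from the robot), y = to the clamp on its left side, z up. Two guide rails 7 mm high, 36.4 mm apart, run from x -22 to +66 mm.
- comb_mid (a point): centre of the loose comb: a harmonica comb 128 mm long (fixture x), 34 wide, 12 thick, about 0.06 kg, lying flat on the plate between the rails; its top 30 mm, this point 24 mm above the bench. It starts 18 to 40 mm short of the stop; home, this point is at fixture x = 0, y = 0. Its tail end, nearer the robot, sticks out 40 mm or more behind the rails and can be pushed there.
- knob (a point): middle of the black grip on the clamp handle, 80 mm from the hinge; the grip is 22 mm across and 40 mm long, reaching 17 mm past this point. At the start the handle leans 0.96 rad (55 degrees) from upright towards the fixture's +y and this point is 108 mm above the bench.
- toggle_hinge (a point): hinge of the clamp handle, at fixture x +15, y +68, z +62 mm; its axis runs along the fixture's x. The handle swings from leaning to the fixture's +y, up and over to just past upright. The clamp's arm, beside it towards the comb, starts raised, up to about 115 mm above the bench, and comes down on the comb at x +15, y 0.
- toggle (a joint): handle angle, rad: 0 = open, leaning to fixture +y; grows as the handle is pushed towards fixture -y; upright at 0.96; locked at its stop, 1.10. Over-centre spring: below the dead point at 0.78 it springs back to 0, beyond it it snaps by itself to 1.10. The push needed at the grip is greatest at the start, about 10 N, and falls to nothing at the dead point.
- clamp_pad: rubber foot at the end of the clamp arm, 17 mm across, sprung; origin at the middle of its underside. It comes down with the handle and presses on the comb with about 5 N when locked.
- cover: polished cover plate, 30 x 103 x 10 mm, loose on the bench to the right of the fixture; origin at the middle of its underside. To be left alone.
- driver: screwdriver with red handle, 167 mm long, 22 mm high, loose on the bench to the left of the comb's tail; origin at the middle of its underside. To be left alone.
- oil_bottle: oil bottle, 36 mm across and 126 mm tall, standing on the bench behind the fixture's stop block; origin at the middle of its underside. To be left alone.
- stop (a point): middle of the stop block's face that the comb's end must meet, at fixture x = +64 mm, y = 0, 26 mm above the bench; the steel block is 52 mm wide and stands 16 mm above the plate, across the far end of the rails
Things that resemble listed ones, but are neither listed nor needed, are in the scene too. Leave any orange look-alike of the part that bears comb_mid alone.

How it is judged:
By the outcome, as a careful person would: the job done as asked, in the order asked, and still so for the second after the job is handed in, with the robot touching nothing.
It also fails if it takes over 40 s, if anything falls off the work surface, if the arm or the gripper's body presses on something with over 40 N, if the wrist force passes 120 N, or if a joint passes its speed limit or range.

ROBOT

A 6-joint arm with a two-finger parallel gripper is mounted at the origin on the work surface; the furniture and walls round the work are solid. World frame = base frame: x ahead of the robot, y to its left, z up, the work surface at z = 0. Lengths are in m, angles in rad, forces in N, time in s.
With the tool pointing down it reaches from about 0.35 to 0.775 m from the base axis. Payload 7.3 kg.
Tool frame: the origin (TCP) lies between the finger pads; the fingertips stand 14 mm ahead of it and the grasp point (between the pads) lies 5 mm behind it; z points along the fingers, y is the line along which they close (so a half turn about z gives the same grasp; the last joint's range is limited). The gripper opens to 92 mm and grips with 3 to 60 N. Pads are 19 mm wide; open, the fingers measure 130 mm over their backs; the gripper's body (75 mm by 190 mm) begins 47 mm behind the grasp point.
Start: joints at [1.031, 0.342, 1.524, -0, 1.275, -0.146], TCP at [0.201, 0.485, 0.241] pointing down, gripper open.
Joint ranges: [-2.53, 2.53], [-0.77, 2.02], [0.04, 2.7], [-1, 4.14], [0.28, 2.66], [-3.11, 3.11]. Speed limits (rad/s): [2.57, 2.57, 3.14, 3.14, 3.14, 3.14].

INTERFACE

Orientations are given as a 3x3 rotation matrix whose columns are the frame's x, y, z axes.
In Python, from workcell import ctrl, snapshot, camera_params gives the robot as it stands. The module is installed in compiled form; this text tells all that it offers.
- The arm moves only by the shell command python3 -m pendant 'ROWS' [OPENING]. ROWS is JSON, a list of rows, each a list of 2 entries, a list of its own where there are three numbers: the shift along the tool's x, y, z in cm, then the turn about the tool's z in degrees. In form: [[[tx, ty, tz], turn], ...]. A call has 1 to 12 rows; each row is the pose to reach, as a shift and turn from the pose commanded when the call began, along the tool's axes at that moment; what a row does not reach only later rows make up. A row lasts 1/12 s, in which the tool goes at most 41.7 mm and 7.16 degrees, less where a joint would pass 70% of its speed; a pose out of reach is approached as far as the arm can. A call with a gripper value outside its range is refused whole. OPENING is the opening, from 0 (shut) to 1 (fully open), set as the call begins (- or left out, the last holds). The fingers move at their own pace and stop on an object; the grip force is fixed at half the most. Time passes only in rows, so rows that repeat a pose let the fingers close. It gives the time, the measured TCP pose, the force, the opening and the grip force at its end, in the units of the state.
- ctrl.observe(): the state, without advancing time (a new reading comes with each control period).
- snapshot(name): name is "side" or "top"; returns (picture, depth): 400x640x3 uint8, red, green, blue; 400x640 float32, m along the optical axis (not along the pixel's ray), 0 where there is no reading.
- camera_params(name): a dict with "fx", "fy", "cx", "cy" (pixels), "extrinsics" (4x4, takes a point from world to camera coordinates). Camera axes: x right, y down, z forward; pixel columns grow to the right and rows downward; lengths in m; the calibration is good to about 2 mm. A picture is of the moment at which its call begins. camera_params takes no time and is no camera call.
- ctrl.finish_job(): hands the job in; it is judged then, once.
The state is a dict: "time_s": time; "joint_pos": joint angles; "joint_vel": joint speeds; "effort": joint torques, N m; "position": TCP position; "orientation": TCP orientation; "contact_force": force on the tool from outside, world axes, zero at the start; "moment": the same for the moment, N m; "grip_width": opening from 0.0 (shut) to 1.0 (fully open); "grip_force": force on a finger pad.
Only numpy, scipy, OpenCV 4.12 (cv2) and the standard library are available. Lean on these libraries where they do the work, as an engineer would, in place of code of your own. Each camera call takes 0.05 s, during which the arm holds its last target. There are 200 camera calls.

## Working session

There is one attempt and no reset: what is moved stays moved. The work goes in short steps, Python scripts to look and compute and a shell command to move; the robot and the scene stay as the last step left them, time stands still between calls to the robot, and variables do not carry over. Pictures are saved under pics/ and viewed, at most 10 in all, crops included, and the job is handed in when it is done.

```bash
mkdir -p pics
cat > h.py <<'E'
import numpy as np,cv2
from workcell import ctrl,snapshot,camera_params
def snap(n,f):
    p,d=snapshot(n); cv2.imwrite(f'pics/{f}.png',p[:,:,::-1]); np.savez(f'pics/{f}.npz',p=p,d=d)
def world(n,f):
    d=np.load(f'pics/{f}.npz')['d'];c=camera_params(n);v,u=np.mgrid[:400,:640]
    P=np.stack([(u-c['cx'])/c['fx']*d,(v-c['cy'])/c['fy']*d,d],-1)
    T=np.linalg.inv(c['extrinsics']); W=P@T[:3,:3].T+T[:3,3]; W[d==0]=np.nan; return W
E
python3 - <<'E'
from h import *
snap('top','t0');snap('side','s0')
s=ctrl.observe();print(s['position'],np.round(s['orientation'],3),s['time_s'])
for n in('top','side'):print(np.linalg.inv(camera_params(n)['extrinsics']).round(3))
E
```

```text
[0.20125518 0.484538   0.2401138 ] [[-0.923  0.384 -0.001]
 [ 0.384  0.923 -0.001]
 [ 0.    -0.001 -1.   ]] 0.1
[[-0.002 -0.978  0.206  0.329]
 [-1.     0.002 -0.003  0.238]
 [ 0.002 -0.206 -0.978  0.929]
 [ 0.     0.     0.     1.   ]]
[[-0.998 -0.023  0.066  0.474]
 [-0.068  0.568 -0.82   0.955]
 [-0.019 -0.823 -0.568  0.584]
 [ 0.     0.     0.     1.   ]]
```

View pics/t0.png

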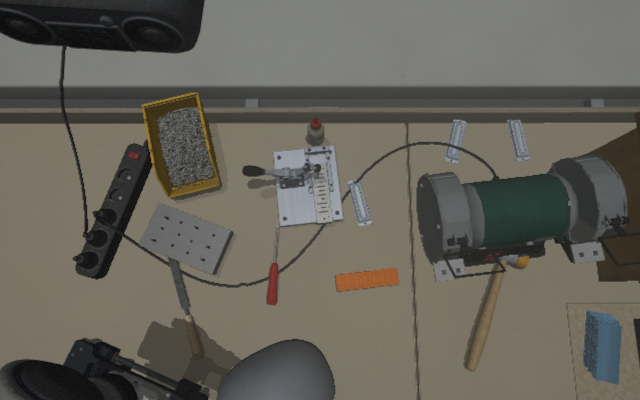

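View pics/s0.png

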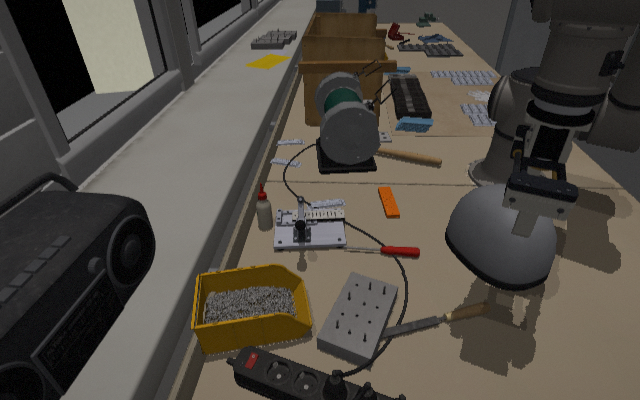

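Run:
```python
from h import *
p=cv2.imread('pics/t0.png')[135:235,230:380];q=cv2.imread('pics/s0.png')[180:260,240:360]
cv2.imwrite('pics/c0.png',cv2.resize(p,None,fx=5,fy=5,interpolation=cv2.INTER_CUBIC))
W=world('top','t0');S=world('side','s0')
for u,v in [(280,375),(300,355),(100,360),(150,380),(200,395),(272,290),(316,120),(360,205),(180,290),(185,150)]:print('t',u,v,W[v,u].round(3))
for u,v in [(500,235),(480,200),(540,180),(540,215),(260,205)]:print('s',u,v,S[v,u].round(3))
m=(W[135:235,230:380]);k=(np.abs(m[...,2]-.018)<.004);
pts=m[k][:,:2];pts=pts[(abs(pts[:,0]-np.median(pts[:,0]))<.15)&(abs(pts[:,1]-np.median(pts[:,1]))<.15)]
print(len(pts),cv2.minAreaRect((pts*1000).astype(np.float32)))
```

```text
t 280 375 [0.193 0.308 0.146]
t 300 355 [0.219 0.277 0.102]
t 100 360 [0.244 0.523 0.333]
t 150 380 [0.218 0.461 0.322]
t 200 395 [0.201 0.393 0.332]
t 272 290 [nan nan nan]
t 316 120 [0.663 0.249 0.11 ]
t 360 205 [0.511 0.155 0.006]
t 180 290 [0.334 0.527 0.012]
t 185 150 [0.621 0.524 0.049]
s 500 235 [0.175 0.396 0.112]
s 480 200 [0.197 0.32  0.139]
s 540 180 [0.232 0.55  0.332]
s 540 215 [0.227 0.568 0.292]
s 260 205 [0.669 0.262 0.069]
2698 ((550.7293701171875, 320.8076171875), (197.27720642089844, 237.88356018066406), 6.481492519378662)
```

View pics/c0.png

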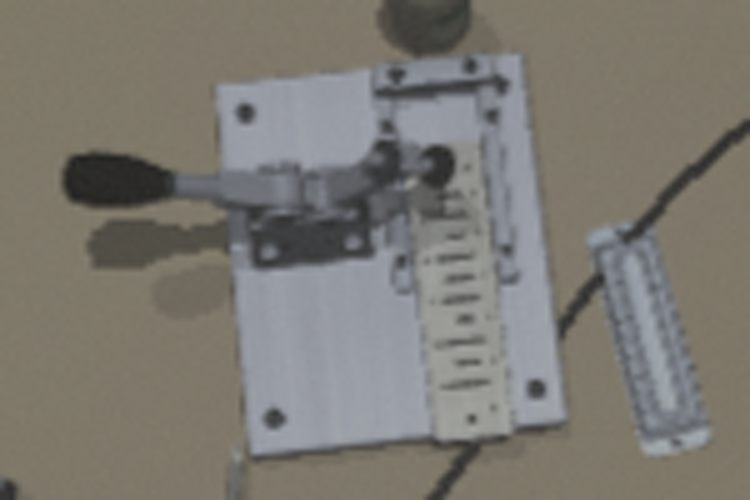

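```bash
cat >> h.py <<'E'
def ray(n,u,v,z):
    c=camera_params(n);T=np.linalg.inv(c['extrinsics'])
    r=T[:3,:3]@[(u-c['cx'])/c['fx'],(v-c['cy'])/c['fy'],1];return T[:3,3]+r*(z-T[2,3])/r[2]
E
python3 - <<'E'
from h import *
C=lambda x,y,z:ray('top',(x+.5)/5-.5+230,(y+.5)/5-.5+135,z)[:2]
w=np.array([C(217,86,.018),C(522,56,.018),C(565,425,.018),C(250,455,.018)])
f=np.array([[.08,.095],[.08,-.04],[-.085,-.04],[-.085,.095]])
fc,wc=f-f.mean(0),w-w.mean(0)
a=np.arctan2((fc[:,0]*wc[:,1]-fc[:,1]*wc[:,0]).sum(),(fc*wc).sum())
R=np.array([[np.cos(a),-np.sin(a)],[np.sin(a),np.cos(a)]]);o=w.mean(0)-R@f.mean(0)
print('yaw',a,'o',o,'res',(w-o-f@R.T).round(4))
np.savez('fix.npz',R=R,o=o)
F=lambda p:(R.T@(p-o)).round(4)
print('comb tail',F(C(440,440,.030)),F(C(512,434,.030)),'knob',F(C(112,180,.108)),'stop edge',F(C(375,92,.034)),F(C(508,80,.034)))
print('knob world',o+R@[.015,.068+.0655], 'tailworld',o+R@[-.095,0])
W=world('top','t0')
for n,(u,v) in dict(driver=(272,285),drv2=(277,240),tip=(277,232),cover=(360,203),bottle=(316,120)).items():
  print(n,F(ray('top',u,v,.011)[:2]),ray('top',u,v,.011).round(3),W[v,u])
E
```

```text
yaw 0.10208103901810571 o [0.55773916 0.24115092] res [[-0.0009 -0.0008]
 [-0.0011  0.001 ]
 [ 0.0004  0.001 ]
 [ 0.0016 -0.0012]]
comb tail [-0.0873  0.0139] [-0.0879 -0.016 ] knob [0.015  0.1305] stop edge [0.0641 0.0263] [ 0.0635 -0.0307]
knob world [0.55905691 0.37548451] tailworld [0.46323371 0.23147006]
driver [-0.2034  0.12  ] [0.343 0.34  0.011] [0.34304437 0.33892879 0.01872723]
drv2 [-0.1122  0.1021] [0.436 0.331 0.011] [ 0.43718975  0.33262461 -0.00166525]
tip [-0.0954  0.1008] [0.453 0.332 0.011] [0.45275489 0.3317853  0.00977805]
cover [-0.0517 -0.0805] [0.515 0.156 0.011] [0.51524128 0.15548411 0.00756383]
bottle [ 0.1452 -0.0061] [0.703 0.25  0.011] [0.66258712 0.24857535 0.10989924]
```

```bash
cat >> h.py <<'E'
def go(fx,fy,z,ang):
    """shift (cm, tool axes) and turn (deg) to fixture-frame TCP pose; ang = tool-x heading in fixture, deg"""
    q=np.load('fix.npz');s=ctrl.observe();R=s['orientation'];R=np.array(R).reshape(3,3)
    t=np.append(q['o']+q['R']@[fx,fy],z);h=np.degrees(np.arctan2(R[1,0],R[0,0]))
    tgt=ang+np.degrees(np.arctan2(q['R'][1,0],q['R'][0,0]));d=(tgt-h+180)%360-180
    print('shift',(R.T@(t-s['position'])*100).round(2),'turn',round(-d,1))
E
python3 - <<'E'
from h import *
W=world('top','t0');m=(abs(W[...,0]-.2)<.12)&(abs(W[...,1]-.3)<.07);print('dome max z',np.nanmax(W[m][:,2]))
go(-.109,-.001,.24,180)
E
```

```text
dome max z 0.15764009820830338
shift [-3.272e+01 -1.407e+01  3.000e-02] turn -28.4
```

```bash
python3 -m pendant '[[[-3,-1.2,0],-3],[[-6,-2.5,0],-6],[[-9.5,-4,0],-9],[[-13,-5.5,0],-12],[[-16.5,-7,0],-15],[[-20,-8.5,0],-18],[[-23.5,-10,0],-21],[[-27,-11.5,0],-24],[[-30,-13,0],-27],[[-32.7,-14.1,0],-28.4],[[-32.7,-14.1,0],-28.4],[[-32.7,-14.1,0],-28.4]]' 0
python3 - <<'E'
from h import *
go(-.109,-.001,.036,180)
snap('top','t1')
p=cv2.imread('pics/t1.png')[135:285,230:410]
cv2.imwrite('pics/c1.png',cv2.resize(p,None,fx=4,fy=4,interpolation=cv2.INTER_CUBIC))
E
```

```text
time_s: 1.1
position: [0.4498, 0.2281, 0.2402]
orientation: [[-0.995, -0.098, -0.001], [-0.098, 0.995, -0.0], [0.001, 0.0, -1.0]]
contact_force: [-0.5, 0.5, -0.0]
grip_width: 0.178
grip_force: 0.0
shift [1.000e-02 1.000e-01 2.042e+01] turn -0.2
```

```bash
python3 -m pendant '[[[0,0.1,3],0],[[0,0.1,6],0],[[0,0.1,9],0],[[0,0.1,12],0],[[0,0.1,15],0],[[0,0.1,17],0],[[0,0.1,19],0],[[0,0.1,20],0],[[0,0.1,20.4],0],[[0,0.1,20.4],0]]'
python3 - <<'E'
from h import *
go(-.109,-.001,.036,180)
snap('side','s1')
p=cv2.imread('pics/s1.png')[150:270,240:400]
cv2.imwrite('pics/c1.png',cv2.resize(p,None,fx=5,fy=5,interpolation=cv2.INTER_CUBIC))
E
```

```text
time_s: 1.98
position: [0.4485, 0.2307, 0.0364]
orientation: [[-0.995, -0.103, -0.001], [-0.103, 0.995, -0.0], [0.001, -0.0, -1.0]]
contact_force: [-0.5, -0.5, 0.5]
grip_width: 0.001
grip_force: 0.0
shift [-0.08 -0.18  0.04] turn 0.0
```

View pics/c1.png

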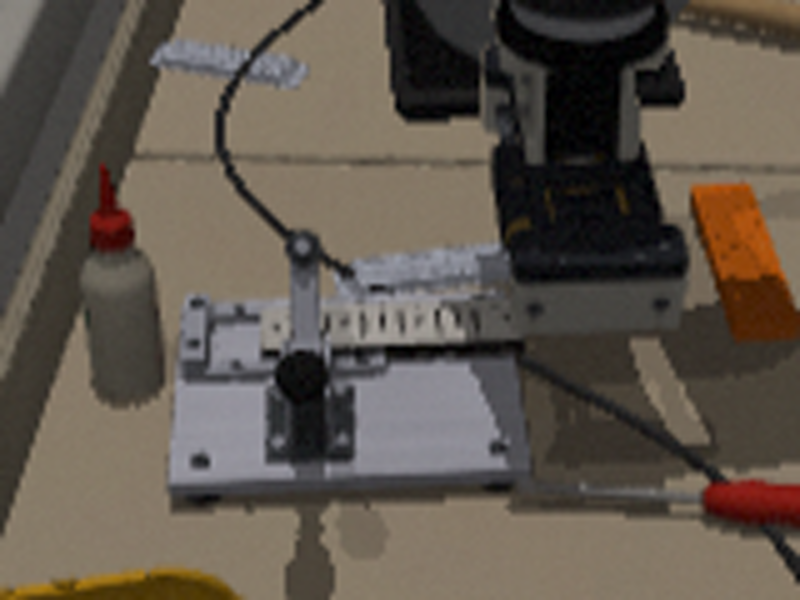

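```bash
python3 -m pendant '[[[-0.4,-0.18,0],0],[[-0.8,-0.18,0],0],[[-1.1,-0.18,0],0],[[-1.4,-0.18,0],0],[[-1.7,-0.18,0],0],[[-2.0,-0.18,0],0],[[-2.3,-0.18,0],0],[[-2.6,-0.18,0],0],[[-2.9,-0.18,0],0],[[-3.1,-0.18,0],0],[[-3.2,-0.18,0],0],[[-3.2,-0.18,0],0]]'
python3 - <<'E'
from h import *
go(-.0735,-.001,.036,180)
E
python3 -m pendant '[[[-0.1,0,0],0],[[-0.2,0,0],0],[[-0.3,0,0],0],[[-0.3,0,0],0],[[-0.3,0,0],0]]'
```

```text
time_s: 3.03
position: [0.4815, 0.2317, 0.0367]
orientation: [[-0.995, -0.102, 0.0], [-0.102, 0.995, 0.0], [-0.0, 0.0, -1.0]]
contact_force: [-0.4, 0.1, -0.7]
grip_width: 0.006
grip_force: 0.0
shift [-0.33  0.07  0.07] turn -0.0
time_s: 3.45
position: [0.4843, 0.232, 0.0367]
orientation: [[-0.995, -0.102, 0.0], [-0.102, 0.995, 0.0], [-0.0, 0.0, -1.0]]
contact_force: [0.3, 0.4, 0.0]
grip_width: 0.001
grip_force: 0.0
```

Continue in 1 mm steps until the stop is felt.

```bash
for i in 1; do python3 -m pendant '[[[-0.05,0,0],0],[[-0.1,0,0],0],[[-0.15,0,0],0],[[-0.15,0,0],0]]'; done; python3 -m pendant '[[[-0.05,0,0],0],[[-0.1,0,0],0],[[-0.1,0,0],0],[[-0.1,0,0],0]]'
python3 - <<'E'
from h import *
go(-.0735,-.001,.036,180)
snap('side','s2')
p=cv2.imread('pics/s2.png')[170:270,240:370]
cv2.imwrite('pics/c2.png',cv2.resize(p,None,fx=6,fy=6,interpolation=cv2.INTER_CUBIC))
E
```

```text
time_s: 3.78
position: [0.4857, 0.2321, 0.0367]
orientation: [[-0.995, -0.102, -0.0], [-0.102, 0.995, 0.0], [0.0, 0.0, -1.0]]
contact_force: [-0.2, -0.2, -0.7]
grip_width: 0.004
grip_force: 0.2
time_s: 4.12
position: [0.4859, 0.2321, 0.0366]
orientation: [[-0.995, -0.102, -0.002], [-0.102, 0.995, -0.0], [0.002, -0.0, -1.0]]
contact_force: [-5.5, -0.4, 3.8]
grip_width: 0.007
grip_force: 2.6
shift [0.11 0.07 0.06] turn -0.0
```

View pics/c2.png

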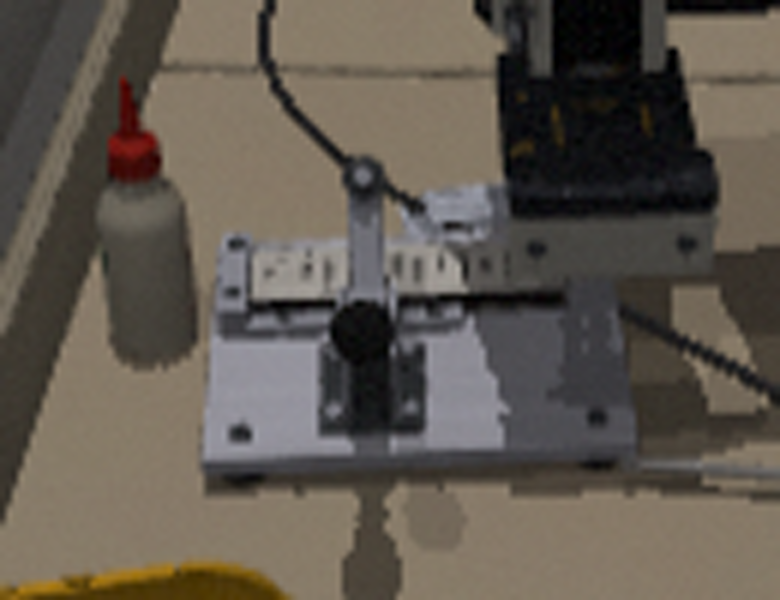

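```bash
python3 -m pendant '[[[0.5,0,0],0],[[1.5,0,0],0],[[2,0,-1],0],[[2,0,-5],0],[[2,0,-9],0],[[2,0,-13],0],[[2,0,-17],0],[[2,0,-18],0],[[2,0,-18],0]]'
python3 - <<'E'
from h import *
snap('top','t3')
p=cv2.imread('pics/t3.png')[135:235,230:380]
cv2.imwrite('pics/c3.png',cv2.resize(p,None,fx=5,fy=5,interpolation=cv2.INTER_CUBIC))
print(ctrl.observe()['contact_force'])
go(.015,.185,.21,90);go(.015,.185,.21,-90);print(ctrl.observe()['joint_pos'])
E
```

```text
time_s: 4.92
position: [0.4688, 0.2308, 0.2214]
orientation: [[-0.995, -0.102, 0.01], [-0.102, 0.995, 0.003], [-0.01, 0.002, -1.0]]
contact_force: [-0.0, 0.2, -0.5]
grip_width: 0.005
grip_force: 0.0
[-0.2870614  -0.43213288 -0.10776914]
shift [-10.57  18.66   0.94] turn 90.0
shift [-10.57  18.66   0.94] turn -90.0
[ 3.10667658e-01  3.51439081e-01  1.57390403e+00 -6.42306258e-05
  1.21119519e+00 -1.36194281e+00]
```

View pics/c3.png

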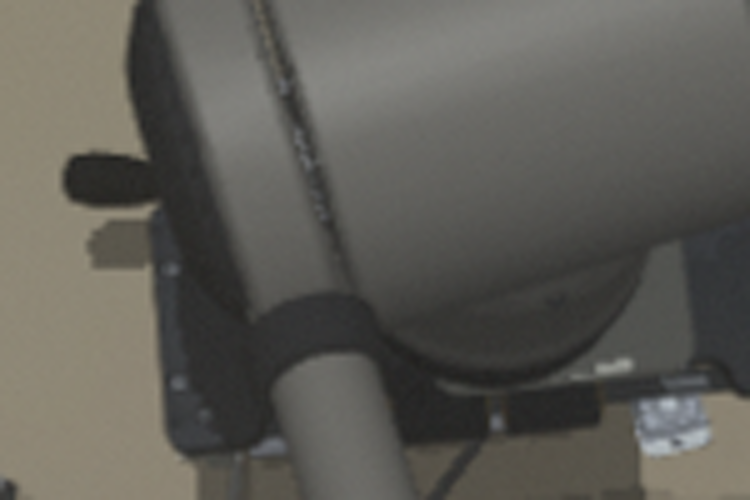

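```bash
python3 -m pendant '[[[-1,1.6,0],7],[[-2,3.4,0],14],[[-3,5,0],21],[[-4,7,0],28],[[-5,8.6,0],35],[[-6,10.2,0],42],[[-7,12,0],49],[[-8,13.6,0],56],[[-9,15.4,0.2],63],[[-10,17,0.5],70],[[-10.5,18.6,0.9],77],[[-10.5,18.6,0.9],84]]'
python3 - <<'E'
from h import *
snap('top','t4');snap('side','s4')
q=np.load('fix.npz')
a=cv2.imread('pics/t4.png')[135:235,230:380];b=cv2.imread('pics/s4.png')[150:270,220:400]
cv2.imwrite('pics/c4.png',np.hstack([cv2.resize(a,(400,267),interpolation=2),cv2.resize(b,(400,267),interpolation=2)]))
go(.015,.185,.104,90)
E
```

```text
time_s: 5.97
position: [0.5515, 0.4279, 0.2034]
orientation: [[-0.201, 0.98, -0.004], [0.98, 0.201, -0.002], [-0.001, -0.004, -1.0]]
contact_force: [-0.6, 0.2, 0.3]
grip_width: 0.001
grip_force: 0.0
shift [ 0.04  0.28 10.05] turn 6.0
```

View pics/c4.png

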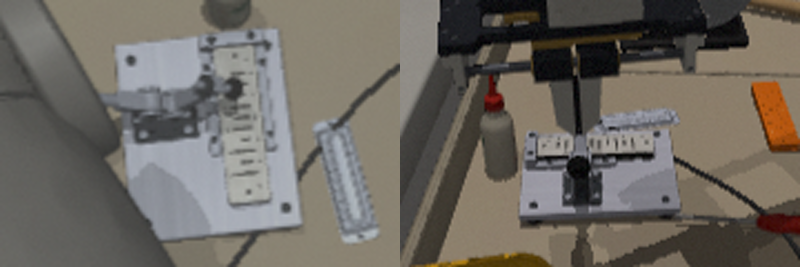

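```bash
python3 -m pendant '[[[0,0.2,2],6],[[0,0.3,4],6],[[0,0.3,6],6],[[0,0.3,8],6],[[0,0.3,9.5],6],[[0,0.3,10],6],[[0,0.3,10],6]]'
python3 - <<'E'
from h import *
q=np.load('fix.npz')
for u,v in[(230,205),(268,202),(222,48),(255,44)]: print('comb',q['R'].T@(ray('top',u/2.667+230,v/2.667+135,.03)[:2]-q['o']))
go(.015,.166,.104,90)
snap('side','s5')
p=cv2.imread('pics/s5.png')[150:270,220:380]
cv2.imwrite('pics/c5.png',cv2.resize(p,None,fx=5,fy=5,interpolation=cv2.INTER_CUBIC))
E
```

```text
time_s: 6.65
position: [0.5543, 0.4254, 0.1054]
orientation: [[-0.104, 0.995, -0.004], [0.995, 0.104, -0.002], [-0.002, -0.004, -1.0]]
contact_force: [0.0, 0.5, 1.1]
grip_width: 0.005
grip_force: 0.0
comb [-0.06456471  0.01442033]
comb [-0.06526978 -0.0153211 ]
comb [0.06346391 0.00789024]
comb [ 0.06406962 -0.01881015]
shift [-1.76 -0.04  0.14] turn 0.1
```

View pics/c5.png

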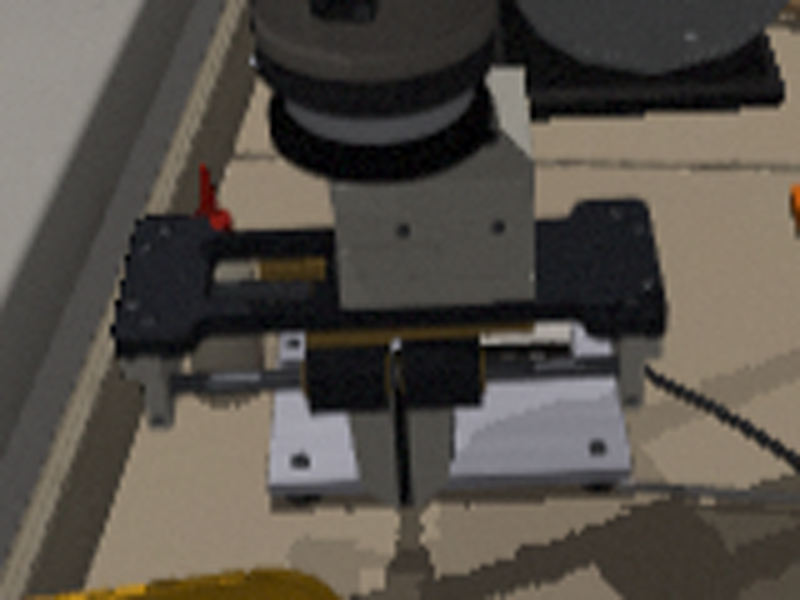

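```bash
python3 -m pendant '[[[-0.5,0,0.1],0],[[-1,0,0.1],0],[[-1.4,0,0.1],0],[[-1.7,0,0.1],0],[[-1.9,0,0.1],0],[[-2.0,0,0.1],0],[[-2.0,0,0.1],0]]'
python3 - <<'E'
from h import *
go(.015,.1635,.104,90)
E
```

```text
time_s: 7.28
position: [0.5575, 0.4063, 0.107]
orientation: [[-0.101, 0.995, 0.0], [0.995, 0.101, 0.0], [0.0, 0.0, -1.0]]
contact_force: [0.5, 0.1, 0.1]
grip_width: 0.002
grip_force: 0.0
shift [-0.09 -0.16  0.3 ] turn -0.0
```

```bash
python3 -m pendant '[[[-0.1,-0.15,0.2],0],[[-0.2,-0.15,0.2],0],[[-0.3,-0.15,0.2],0],[[-0.3,-0.15,0.2],0]]'; python3 -m pendant '[[[-0.1,0,0],0],[[-0.2,0,0],0],[[-0.3,0,0],0],[[-0.3,0,0],0]]'
```

```text
time_s: 7.62
position: [0.556, 0.4033, 0.1046]
orientation: [[-0.102, 0.995, -0.0], [0.995, 0.102, -0.0], [-0.0, -0.0, -1.0]]
contact_force: [0.4, 0.1, 0.2]
grip_width: 0.007
grip_force: 0.0
time_s: 7.95
position: [0.5565, 0.4018, 0.1049]
orientation: [[-0.102, 0.995, 0.001], [0.995, 0.102, 0.003], [0.003, 0.001, -1.0]]
contact_force: [0.6, 6.1, -1.1]
grip_width: 0.004
grip_force: 2.8
```

```bash
python3 -m pendant '[[[-0.3,0,0],0],[[-0.5,0,-0.4],0],[[-0.8,0,-0.8],0],[[-1.05,0,-1.2],0],[[-1.35,0,-1.6],0],[[-1.65,0,-1.95],0],[[-2.0,0,-2.3],0],[[-2.35,0,-2.65],0],[[-2.7,0,-3.0],0]]'
python3 - <<'E'
from h import *
s=ctrl.observe();print(s['time_s']);go(.015,.1635,.104,90);snap('side','s6')
p=cv2.imread('pics/s6.png')[150:270,220:380]
cv2.imwrite('pics/c6.png',cv2.resize(p,None,fx=5,fy=5,interpolation=cv2.INTER_CUBIC))
E
```

```text
time_s: 8.7
position: [0.5594, 0.3746, 0.135]
orientation: [[-0.102, 0.995, 0.001], [0.995, 0.102, 0.002], [0.002, 0.001, -1.0]]
contact_force: [1.1, 4.5, -1.6]
grip_width: 0.004
grip_force: 2.1
8.7
shift [ 3.09 -0.03  3.11] turn 0.0
```

View pics/c6.png

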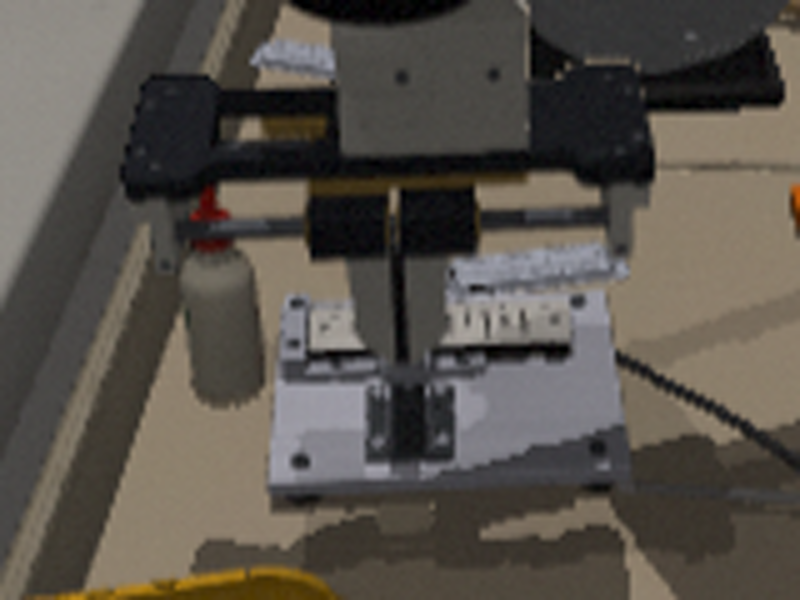

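```bash
python3 -m pendant '[[[-0.4,0,-0.3],0],[[-0.8,0,-0.55],0],[[-1.2,0,-0.8],0],[[-1.6,0,-1.05],0],[[-2.0,0,-1.25],0],[[-2.4,0,-1.45],0],[[-2.8,0,-1.6],0],[[-3.2,0,-1.75],0],[[-3.5,0,-1.85],0],[[-3.8,0,-1.95],0]]'; python3 -m pendant '[[[-0.3,0,-0.05],0],[[-0.6,0,-0.1],0],[[-0.6,0,-0.1],0],[[-0.6,0,-0.1],0]]'
```

```text
time_s: 9.58
position: [0.5629, 0.3352, 0.1543]
orientation: [[-0.101, 0.995, -0.0], [0.995, 0.101, -0.0], [-0.0, -0.0, -1.0]]
contact_force: [-0.6, 0.4, 0.4]
grip_width: 0.005
grip_force: 0.0
time_s: 9.92
position: [0.5636, 0.3297, 0.1552]
orientation: [[-0.101, 0.995, -0.0], [0.995, 0.101, 0.0], [0.0, -0.0, -1.0]]
contact_force: [0.2, 0.1, -0.7]
grip_width: -0.003
grip_force: 0.0
```

Force gone: it should have snapped. Retreat back and up, then look.

```bash
python3 -m pendant '[[[1.5,0,0],0],[[4,0,0],0],[[7,0,-1],0],[[10,0,-3],0],[[12,0,-6],0],[[14,0,-9],0],[[17,0,-9],0],[[20,0,-9],0],[[20,0,-9],0]]'
python3 - <<'E'
from h import *
snap('side','s7');snap('top','t7')
a=cv2.imread('pics/t7.png')[110:250,230:400];b=cv2.imread('pics/s7.png')[150:290,220:390]
cv2.imwrite('pics/c7.png',np.hstack([cv2.resize(x,(400,329),interpolation=2) for x in(a,b)]))
E
```

```text
time_s: 10.67
position: [0.5401, 0.5352, 0.2441]
orientation: [[-0.107, 0.994, -0.001], [0.994, 0.107, 0.003], [0.003, -0.001, -1.0]]
contact_force: [-0.6, 1.5, -1.6]
grip_width: 0.009
grip_force: 0.0
```

View pics/c7.png

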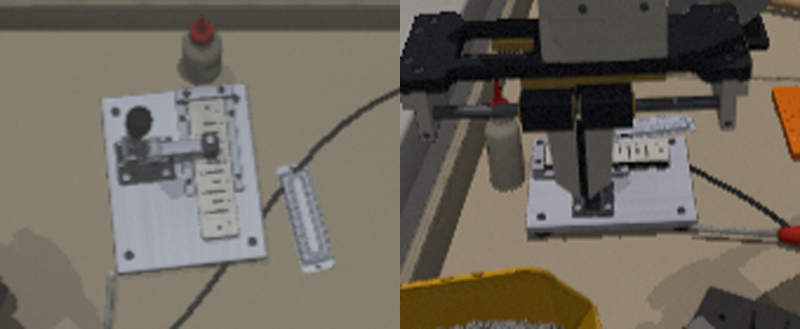

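Run:
```python
from h import *
q=np.load('fix.npz');F=lambda u,v,z:(q['R'].T@(ray('top',u/2.353+230,v/2.353+110,z)[:2]-q['o'])).round(4)
print(F(203,239,.03),F(239,235,.03),'knob',F(139,121,.15))
W=world('top','t7');s=W[155:170,280:300].reshape(-1,3);s=s[s[:,2]>.125];print(((s[:,:2]-q['o'])@q['R']).mean(0),s[:,2].max())
print(ctrl.observe()['joint_vel'].__abs__().max() if hasattr(ctrl.observe()['joint_vel'],'__abs__') else '')
ctrl.finish_job()
```

```text
[-0.064   0.0143] [-0.0637 -0.0178] knob [0.013  0.0555]
[0.01277652 0.05720219] 0.15684145008706663
0.04109771633197966
the job is handed in; nothing more can be done
```

The comb is home against the stop: its tail measures x = -64 mm. The clamp handle has snapped past upright, with the rubber foot down on the comb. The hand is clear and the job is handed in after about 11 s of robot time.

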